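# Feel along the carved bead of a stone roundel

## Robot

A 6-joint arm with a two-finger parallel gripper is mounted at the origin on the work surface. World frame = base frame: x ahead of the robot, y to its left, z up, the work surface at z = 0. Lengths are in mm, angles in rad, forces in N, time in s.
With the tool pointing down it reaches from about 275 to 750 mm from the base axis. Payload 10.2 kg.
Tool frame: the origin (TCP) lies between the finger pads, 19 mm behind the fingertips; this is the grasp point; z points along the fingers, y is the line along which they close (so a half turn about z gives the same grasp; the last joint's range is limited). The gripper opens to 85 mm and grips with 20 to 120 N. Pads are 22 mm wide; open, the fingers measure 114 mm over their backs; the gripper's body (76 mm by 85 mm) begins 54 mm behind the grasp point. The pads swing forward as they close: fully open they stand 13 mm farther back than shut.
Start: joints at [1.078, 0.313, 1.498, -0, 1.331, -0.223], TCP at [139.946, 506.01, 249.994] pointing down, gripper open.
Joint ranges: [-2.94, 2.94], [-0.97, 2.17], [0.19, 2.56], [-1.23, 4.37], [0.02, 3.11], [-2.88, 2.88]. Speed limits (rad/s): [2.39, 2.39, 3.01, 3.14, 3.14, 3.14].

## Interface

Orientations are given as a unit quaternion [w, x, y, z].
In Python, from rig import ctrl, eyes, finish_job gives the robot as it stands.
- The arm moves only by the tool step_arm, never from a script. Its argument "increments" is a list of rows, each an object of numbers: "dx", "dy", "dz": the shift along the tool's x, y, z in units of 25 mm (1.0 is 25 mm); "wx", "wy", "wz": the turn, a rotation vector about the tool's x, y, z in units of 6 degrees (1.0 is 6 degrees). A call has 1 to 5 rows; each row shifts and turns the commanded pose from where the row before left it, along the tool's axes as they then stand; what a row does not reach is not made up. A row lasts 1/10 s, in which the tool goes at most 50 mm and 8.59 degrees, less where a joint would pass 70% of its speed; a pose out of reach is approached as far as the arm can. A call is refused whole if a number of a shift passes 1 or a number of a turn 1, either way. A call with a gripper value outside its range is refused whole. "fingers" is the finger opening in mm, from 0 to 85.4, set as the call begins (left out, the last holds). The fingers move at their own pace and stop on an object; "squeeze" is the grip in N (left out, the last holds). Time passes only in rows, so rows that do not move let the fingers close. It gives the time, the measured TCP pose, the force, the opening and the grip force at its end, in the units of the state.
- ctrl.sense(): the state, without advancing time (a new reading comes with each control period).
- eyes.capture(name): name is "scene" or "top" or "wrist"; returns a dict with "frame" (400x640x3 uint8, blue, green, red), "fx", "fy", "cx", "cy" (pixels), "R" (3x3) and "t" (3): a world point X has camera coordinates R X + t; the wrist camera has in their place "tool_from_camera" (4x4, takes a point from camera to tool coordinates, whose origin is the TCP and whose axes are the flange's). Camera axes: x right, y down, z forward; pixel columns grow to the right and rows downward; lengths in mm; the calibration is good to about 2 mm. The wrist camera is an equidistant fisheye: a pixel r from the principal point sees the ray r / f radians off the axis. A picture is of the moment at which its call begins: read the wrist's pose just before it. There is no depth.
- finish_job(): hands the job in; it is judged then, once.
Trained networks look in the newest picture that a camera, given by its name, has taken for a name from the list of things; names that differ only in an ending like _2 or _b are one class to them, and where a whole thing is asked for, a point or a joint stands for the part that bears it (a point fixed in the world has none). Each returns a list of dicts, best first, with "p" (0 to 1); they miss things now and then, are a little off and sometimes report something else, mostly with a low value. They report only what shows in the picture. A call takes as long as a camera call.
- eyes.cut_out(camera, label): "mask" (400x640 bool, what is visible of it).
- eyes.landmark_of(camera, label): "point" ([x, y, z] in mm, in the coordinates of the camera as it stood for that picture, good to about 4 mm: a listed point, or the origin of a listed thing).
The state is a dict: "time_s": time; "joints": joint angles; "dq": joint speeds; "tau": joint torques, N m; "eef_pos": TCP position; "ee_rot": TCP orientation; "force": force on the tool from outside, world axes, zero at the start; "wrist_torque": the same for the moment, N m; "grip_width": opening from 0.0 (shut) to 1.0 (fully open); "grip_force": force on a finger pad.
Only numpy, scipy, OpenCV 4.12 (cv2) and the standard library are available. Lean on these libraries where they do the work, as an engineer would, in place of code of your own. Each camera call takes 0.05 s, during which the arm holds its last target. There are 200 camera calls.

## Task

Feel the freshly carved S-shaped raised bead on the round stone for chips, as a mason does: with the gripper shut, come down on the bead next to its round boss and run the fingertips along its crest, following the curve all the way to the plain end, without lifting off on the way. Keep a light, steady touch, so that the stone never sinks more than a few millimetres into its springy pad, then lift clear. Do not pick up the stone, and leave the mallet, chisel and offcut where they are.

Things in the scene. Friction and masses are not known exactly. Their poses are not given: they have to be found in the camera images.
- bead_0 (a point): Point on the crest of the S-shaped raised bead: start point, next to the boss. Points 0 to 8 follow its smooth curve in order, about 26 mm apart. The bead is half-round, 16 mm wide, 12 mm above the stone's face; crest level, 68 mm above the bench. Here it runs out of a flat round boss 48 mm across and 9 mm high (3 mm lower than the bead), centred 34 mm from this point.
- bead_1 (a point): Point on the crest of the S-shaped raised bead: point 1 along the bead. Points 0 to 8 follow its smooth curve in order, about 26 mm apart.
- bead_2 (a point): Point on the crest of the S-shaped raised bead: point 2 along the bead. Points 0 to 8 follow its smooth curve in order, about 26 mm apart.
- bead_3 (a point): Point on the crest of the S-shaped raised bead: point 3 along the bead. Points 0 to 8 follow its smooth curve in order, about 26 mm apart.
- bead_4 (a point): Point on the crest of the S-shaped raised bead: point 4 along the bead. Points 0 to 8 follow its smooth curve in order, about 26 mm apart.
- bead_5 (a point): Point on the crest of the S-shaped raised bead: point 5 along the bead. Points 0 to 8 follow its smooth curve in order, about 26 mm apart.
- bead_6 (a point): Point on the crest of the S-shaped raised bead: point 6 along the bead. Points 0 to 8 follow its smooth curve in order, about 26 mm apart.
- bead_7 (a point): Point on the crest of the S-shaped raised bead: point 7 along the bead. Points 0 to 8 follow its smooth curve in order, about 26 mm apart.
- bead_8 (a point): Point on the crest of the S-shaped raised bead: finish point, 10 mm short of the plain rounded end of the bead. Points 0 to 8 follow its smooth curve in order, about 26 mm apart. From point 0 to 8 it is 210 mm along the curve, 160 mm straight; the S swings 32 mm to either side.
- pad: Square dark springy pad, 240 mm wide and 20 mm thick, fixed to the bench; origin at the centre of its underside. It carries the round stone: 300 mm across, 36 mm thick, with a low rim 5 mm high; the stone cannot shift sideways or turn on it.
- roundel (a joint): How far the round stone is pressed down into its pad, in m: about 0 at rest, positive downward, stop at 0.014. The pad gives about 1 mm for every 1.2 N of downward push, wherever the stone is pressed; the bead and its points go down with it.
- mallet: Wooden carver's mallet standing on its head, 96 mm across, 212 mm tall, origin at the centre of its underside. Bystander.
- chisel: Stone chisel lying flat, about 240 mm long along its x axis, round wooden handle 30 mm thick on the -x side, steel blade on the +x side, origin on the bench under its middle. Bystander.
- offcut: Small stepped stone offcut, 75 x 55 mm and 61 mm high, origin at the centre of its underside. Bystander.

How it is judged (in metres and radians):
On the way, in this order (a step that is already met when the one before it is completed fails the run):
1. the fingertips touch the crest of the bead at point 0, by the boss (TCP within 12 mm seen from above and over 11 mm higher, contact over 0.4 N) (horizontal distance between the grasp point and bead_0 below 0.012 m and z of the grasp point in the frame of bead_0 above 0.011 m and contact force between the fingers and pad above 0.4 N), for 0.04 s.
2. still in order along the bead, the fingertips touch it at point 1 (TCP within 12 mm seen from above and over 11 mm higher, contact over 0.4 N) (horizontal distance between the grasp point and bead_1 below 0.012 m and z of the grasp point in the frame of bead_1 above 0.011 m and contact force between the fingers and pad above 0.4 N), for 0.04 s.
3. still in order along the bead, the fingertips touch it at point 2 (TCP within 12 mm seen from above and over 11 mm higher, contact over 0.4 N) (horizontal distance between the grasp point and bead_2 below 0.012 m and z of the grasp point in the frame of bead_2 above 0.011 m and contact force between the fingers and pad above 0.4 N), for 0.04 s.
4. still in order along the bead, the fingertips touch it at point 3 (TCP within 12 mm seen from above and over 11 mm higher, contact over 0.4 N) (horizontal distance between the grasp point and bead_3 below 0.012 m and z of the grasp point in the frame of bead_3 above 0.011 m and contact force between the fingers and pad above 0.4 N), for 0.04 s.
5. still in order along the bead, the fingertips touch it at point 4 (TCP within 12 mm seen from above and over 11 mm higher, contact over 0.4 N) (horizontal distance between the grasp point and bead_4 below 0.012 m and z of the grasp point in the frame of bead_4 above 0.011 m and contact force between the fingers and pad above 0.4 N), for 0.04 s.
6. still in order along the bead, the fingertips touch it at point 5 (TCP within 12 mm seen from above and over 11 mm higher, contact over 0.4 N) (horizontal distance between the grasp point and bead_5 below 0.012 m and z of the grasp point in the frame of bead_5 above 0.011 m and contact force between the fingers and pad above 0.4 N), for 0.04 s.
7. still in order along the bead, the fingertips touch it at point 6 (TCP within 12 mm seen from above and over 11 mm higher, contact over 0.4 N) (horizontal distance between the grasp point and bead_6 below 0.012 m and z of the grasp point in the frame of bead_6 above 0.011 m and contact force between the fingers and pad above 0.4 N), for 0.04 s.
8. still in order along the bead, the fingertips touch it at point 7 (TCP within 12 mm seen from above and over 11 mm higher, contact over 0.4 N) (horizontal distance between the grasp point and bead_7 below 0.012 m and z of the grasp point in the frame of bead_7 above 0.011 m and contact force between the fingers and pad above 0.4 N), for 0.04 s.
9. still in order along the bead, the fingertips touch it at point 8 (TCP within 12 mm seen from above and over 11 mm higher, contact over 0.4 N) (horizontal distance between the grasp point and bead_8 below 0.012 m and z of the grasp point in the frame of bead_8 above 0.011 m and contact force between the fingers and pad above 0.4 N), for 0.04 s.
At the end, for the whole second after the job is handed in: After the whole bead has been followed in order, the robot is off the stone, the stone rests again at its unpressed height (within 2.5 mm), and mallet, chisel and offcut are at rest within 10 mm of where they began (contact force between the arm and pad below 0.1 N and value of joint roundel between -0.0025 and 0.0025 m and velocity of joint roundel below 0.01 m/s and distance of each of mallet, chisel, offcut from where it was at the start of the episode below 0.01 m and linear speed of each of mallet, chisel, offcut below 0.02 m/s); the robot touches nothing.
It fails at once if the stone is pressed more than 9 mm into the pad (about 11 N) (value of joint roundel above 0.009 m).
It fails at once if the fingers strike or press the stone with more than 25 N (contact force between the fingers and pad above 25 N).
It fails at once if the stone is lifted more than 4 mm (value of joint roundel below -0.004 m).
It fails at once if hopping: TCP 29 to 42 mm above the bead (shut tips 10 to 23 mm off it) within 14 mm of points 2 to 6 seen from above ((horizontal distance between the grasp point and bead_2 below 0.014 m and z of the grasp point in the frame of bead_2 between 0.029 and 0.042 m) or (horizontal distance between the grasp point and bead_3 below 0.014 m and z of the grasp point in the frame of bead_3 between 0.029 and 0.042 m) or (horizontal distance between the grasp point and bead_4 below 0.014 m and z of the grasp point in the frame of bead_4 between 0.029 and 0.042 m) or (horizontal distance between the grasp point and bead_5 below 0.014 m and z of the grasp point in the frame of bead_5 between 0.029 and 0.042 m) or (horizontal distance between the grasp point and bead_6 below 0.014 m and z of the grasp point in the frame of bead_6 between 0.029 and 0.042 m)).
It fails at once if a bystander (mallet, chisel, offcut) is moved more than 10 mm (not (distance of mallet from where it was at the start of the episode below 0.01 m) or not (distance of chisel from where it was at the start of the episode below 0.01 m) or not (distance of offcut from where it was at the start of the episode below 0.01 m)).
It also fails if it takes over 51 s, if anything falls off the work surface, if the arm or the gripper's body presses on something with over 40 N, if the wrist force passes 120 N, or if a joint passes its speed limit or range.

## Working session

There is one attempt and no reset: what is moved stays moved. The work goes in short steps, Python scripts to look and compute and a tool call to move; the robot and the scene stay as the last step left them, time stands still between calls to the robot, and variables do not carry over. Pictures are saved under pics/ and viewed, at most 10 in all, crops included, and the job is handed in when it is done.

Besides the shell and the picture viewer there is one more tool, called after ">>>" as a command line: name --argument value ..., lists and objects as JSON in quotes. step_arm: Moves the arm, as the interface text tells. Its arguments: {"type":"object","properties":{"increments":{"type":"array"},"fingers":{"type":"number"},"squeeze":{"type":"number"}},"required":["increments"]}

```bash
mkdir -p pics
cat > h.py <<'E'
import numpy as np, cv2
from rig import ctrl, eyes, finish_job
def world(cap,p): return np.array(cap["R"]).T@(np.array(p)-np.array(cap["t"]))
E
python3 - <<'E'
from h import *
s=ctrl.sense(); print(s["time_s"],s["eef_pos"],s["ee_rot"],s["force"],s["grip_width"])
ims=[]
for c in("top","scene"):
    cap=eyes.capture(c); im=cap["frame"].copy()
    for n in [f"bead_{i}" for i in range(9)]+["pad","mallet","chisel","offcut"]:
        for r in eyes.landmark_of(c,n)[:1]:
            p=np.array(r["point"]); w=world(cap,p); 
            u=int(cap["fx"]*p[0]/p[2]+cap["cx"]);v=int(cap["fy"]*p[1]/p[2]+cap["cy"])
            print(c,n,round(r["p"],2),w.round(1),u,v)
            cv2.circle(im,(u,v),2,(0,0,255),-1);cv2.putText(im,n[-1],(u+3,v),0,.35,(255,0,0))
    cv2.imwrite(f"pics/{c}.png",im)
E
```

```text
0.0 [139.83471174 505.79352699 249.45239605] [-2.23821560e-04  1.34499324e-01  9.90913483e-01 -5.91933982e-04] [-0.33920774  0.91058605 -0.26401989] 1.003042049980562
top bead_0 0.87 [568.6  50.5  69.8] 304 178
top bead_1 0.87 [568.6  50.5  69.8] 304 178
top bead_2 0.87 [568.6  50.5  69.8] 304 178
top bead_3 0.87 [568.6  50.5  69.8] 304 178
top bead_4 0.87 [568.6  50.5  69.8] 304 178
top bead_5 0.87 [568.6  50.5  69.8] 304 178
top bead_6 0.87 [568.6  50.5  69.8] 304 178
top bead_7 0.87 [568.6  50.5  69.8] 304 178
top bead_8 0.87 [568.6  50.5  69.8] 304 178
top pad 0.94 [580.4  32.4  -2.5] 311 178
top mallet 0.88 [576.2 375.2   0.6] 199 181
top chisel 0.67 [ 533.5 -386.5    3.8] 449 191
top offcut 0.83 [400.3 373.7  -1.9] 198 239
scene bead_0 0.95 [539.9  56.4  65. ] 337 207
scene bead_1 0.95 [539.9  56.4  65. ] 337 207
scene bead_2 0.95 [539.9  56.4  65. ] 337 207
scene bead_3 0.95 [539.9  56.4  65. ] 337 207
scene bead_4 0.95 [539.9  56.4  65. ] 337 207
scene bead_5 0.95 [539.9  56.4  65. ] 337 207
scene bead_6 0.95 [539.9  56.4  65. ] 337 207
scene bead_7 0.95 [539.9  56.4  65. ] 337 207
scene bead_8 0.95 [539.9  56.4  65. ] 337 207
scene pad 0.9 [575.   24.2  -1.7] 342 238
scene mallet 0.46 [658.8  43.4  63. ] 377 226
scene chisel 0.68 [ 538.6 -386.8   -0.9] 229 355
scene offcut 0.87 [400.7 373.8  -4. ] 345 158
```

Run:
```python
from h import *
for c in("top","scene"):
    cap=eyes.capture(c)
    for r in eyes.landmark_of(c,"bead_0"):
        p=np.array(r["point"]); print(c,round(r["p"],2),world(cap,p).round(1))
    im=cap["frame"]; m=eyes.cut_out(c,"bead_0"); print([(x["p"],x["mask"].sum()) for x in m])
    print(cap["fx"],cap["cx"],cap["cy"],np.array(cap["R"]).round(3).tolist(),cap["t"])
    np.savez(c+".npz",**{k:np.array(v) for k,v in cap.items()},)
    u,v=(311,178) if c=="top" else (342,230)
    cr=im[v-60:v+60,u-80:u+80]
    cv2.imwrite(f"pics/{c}_c.png",np.hstack([cv2.resize(im,(400,250)),cv2.resize(cr,(400,300))[:250]]) if 0 else cv2.resize(cr,(800,600),interpolation=2))
```

```text
top 0.91 [501.5  21.8  66.4]
top 0.89 [662.4  39.6  65.7]
top 0.87 [604.5  15.9  69. ]
top 0.82 [543.   60.8  66.2]
top 0.79 [566.2  51.9  74.5]
top 0.75 [519.5  46.3  65.5]
top 0.68 [586.9  30.4  70.1]
top 0.57 [649.4  20.7  65.5]
[(0.9, np.int64(8003))]
399.01544537278374 313.02860316082996 197.69793415602592 [[-0.013, -1.0, -0.008], [-0.99, 0.014, -0.14], [0.14, 0.006, -0.99]] [  34.71583881  515.94248494 1138.00372224]
scene 0.98 [538.5  55.6  65.8]
scene 0.86 [623.9   1.6  67.4]
scene 0.85 [562.3  48.9  66. ]
scene 0.8 [517.4  45.8  67.6]
scene 0.8 [658.2  39.4  64.4]
scene 0.78 [648.9  18.6  68. ]
scene 0.76 [501.1  21.3  70.9]
scene 0.62 [601.8  10.1  70.7]
scene 0.6 [579.7  34.9  67.5]
[(0.85, np.int64(8401))]
392.6943468109011 320.74555283294706 208.3609291793575 [[0.863, 0.505, 0.009], [0.329, -0.549, -0.768], [-0.383, 0.666, -0.64]] [-449.91717634  -98.61720296 1240.80963319]
```

View pics/top.png

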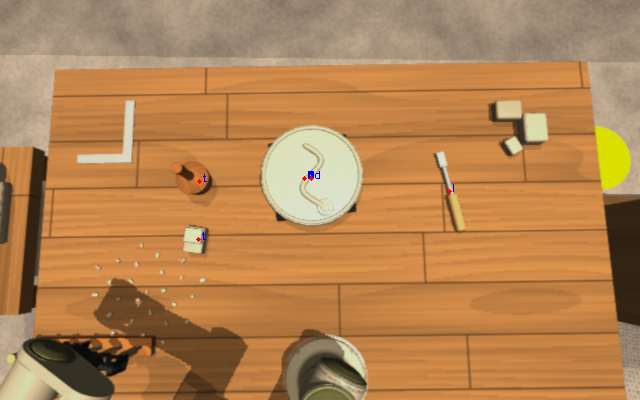

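View pics/top_c.png

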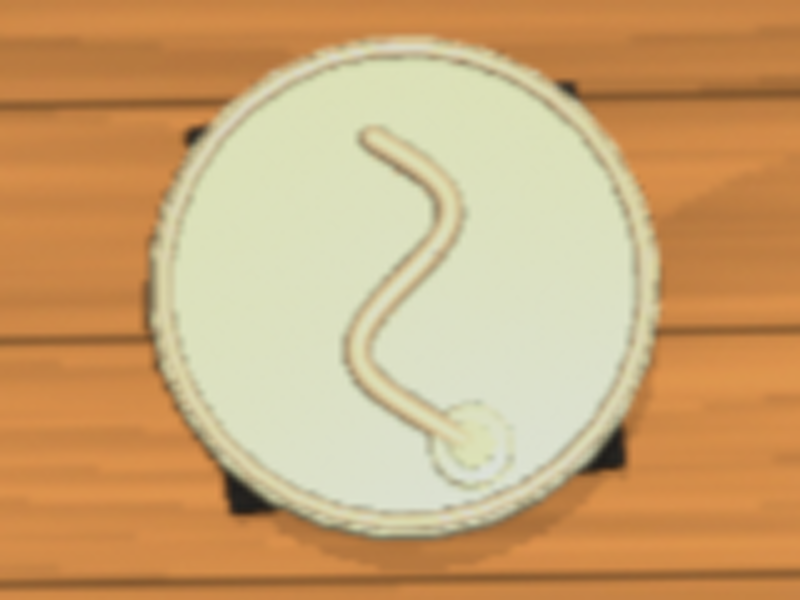

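>>> step_arm --increments '[{"wz":-1},{"wz":-1},{"wz":-0.58},{"dx":-0.4,"dy":-0.4},{"dx":-0.8,"dy":-0.9}]' --fingers 0

```text
invalid input at $.increments[0]: expected keys dx, dy, dz, wx, wy, wz
```

>>> step_arm --increments '[{"dx":-0.8,"dy":-0.9},{"dx":-0.8,"dy":-0.9},{"dx":-0.8,"dy":-0.9},{"dx":-0.8,"dy":-0.9},{"dx":-0.8,"dy":-0.9}]'

```text
invalid input at $.increments[0]: expected keys dx, dy, dz, wx, wy, wz
```

>>> step_arm --increments '[{"dx":-0.8,"dy":-0.9},{"dx":-0.8,"dy":-0.9},{"dx":-0.8,"dy":-0.9},{"dx":-0.8,"dy":-0.9},{"dx":-0.8,"dy":-0.9}]'

```text
invalid input at $.increments[0]: expected keys dx, dy, dz, wx, wy, wz
```

>>> step_arm --increments '[{"dx":0,"dy":0,"dz":0,"wx":0,"wy":0,"wz":-1},{"dx":0,"dy":0,"dz":0,"wx":0,"wy":0,"wz":-1},{"dx":0,"dy":0,"dz":0,"wx":0,"wy":0,"wz":-0.58},{"dx":-0.4,"dy":-0.4,"dz":0,"wx":0,"wy":0,"wz":0},{"dx":-0.8,"dy":-0.9,"dz":0,"wx":0,"wy":0,"wz":0}]' --fingers 0

```text
time_s: 2.2
eef_pos: [170.0, 473.2, 249.8]
ee_rot: [-0.0, -0.0, 1.0, 0.0]
force: [0.3, 0.3, 0.3]
grip_width: 0.145
grip_force: 0.0
```

>>> step_arm --increments '[{"dx":-0.8,"dy":-0.9,"dz":0,"wx":0,"wy":0,"wz":0},{"dx":-0.8,"dy":-0.9,"dz":0,"wx":0,"wy":0,"wz":0},{"dx":-0.8,"dy":-0.9,"dz":0,"wx":0,"wy":0,"wz":0},{"dx":-0.8,"dy":-0.9,"dz":0,"wx":0,"wy":0,"wz":0},{"dx":-0.8,"dy":-0.9,"dz":0,"wx":0,"wy":0,"wz":0}]'

```text
time_s: 2.7
eef_pos: [271.0, 359.3, 250.1]
ee_rot: [0.0, 0.001, 1.0, -0.0]
force: [0.1, 1.1, 0.8]
grip_width: 0.002
grip_force: 0.0
```

>>> step_arm --increments '[{"dx":-0.8,"dy":-0.9,"dz":0,"wx":0,"wy":0,"wz":0},{"dx":-0.8,"dy":-0.9,"dz":0,"wx":0,"wy":0,"wz":0},{"dx":-0.8,"dy":-0.9,"dz":0,"wx":0,"wy":0,"wz":0},{"dx":-0.8,"dy":-0.9,"dz":0,"wx":0,"wy":0,"wz":0},{"dx":-0.8,"dy":-0.9,"dz":0,"wx":0,"wy":0,"wz":0}]'

```text
time_s: 3.2
eef_pos: [370.8, 246.8, 250.1]
ee_rot: [0.0, 0.001, 1.0, -0.0]
force: [0.6, 0.7, -0.7]
grip_width: -0.001
grip_force: 0.0
```

>>> step_arm --increments '[{"dx":-0.65,"dy":-0.9,"dz":0,"wx":0,"wy":0,"wz":0},{"dx":-0.65,"dy":-0.9,"dz":0,"wx":0,"wy":0,"wz":0},{"dx":-0.65,"dy":-0.9,"dz":0,"wx":0,"wy":0,"wz":0},{"dx":-0.65,"dy":-0.9,"dz":0,"wx":0,"wy":0,"wz":0},{"dx":-0.65,"dy":-0.9,"dz":0,"wx":0,"wy":0,"wz":0}]'

```text
time_s: 3.7
eef_pos: [451.7, 134.3, 250.1]
ee_rot: [0.0, 0.001, 1.0, -0.0]
force: [-0.8, 0.8, 0.2]
grip_width: 0.001
grip_force: 0.0
```

>>> step_arm --increments '[{"dx":-0.65,"dy":-0.9,"dz":0,"wx":0,"wy":0,"wz":0},{"dx":-0.65,"dy":-0.8,"dz":0,"wx":0,"wy":0,"wz":0},{"dx":-0.65,"dy":-0.8,"dz":0,"wx":0,"wy":0,"wz":0},{"dx":0,"dy":0,"dz":0,"wx":0,"wy":0,"wz":0},{"dx":0,"dy":0,"dz":0,"wx":0,"wy":0,"wz":0}]'

```text
time_s: 4.2
eef_pos: [499.8, 73.0, 249.8]
ee_rot: [-0.0, 0.001, 1.0, 0.0]
force: [-0.5, -0.2, 1.1]
grip_width: -0.0
grip_force: 0.0
```

```bash
cat >> h.py <<'E'
from scipy.spatial.transform import Rotation as Ro
def wristpose():
    s=ctrl.sense(); q=s["ee_rot"]; return Ro.from_quat([q[1],q[2],q[3],q[0]]).as_matrix(),np.array(s["eef_pos"])
def wrist_look(k):
    R,t=wristpose(); cap=eyes.capture("wrist"); T=np.array(cap["tool_from_camera"])
    lm=eyes.landmark_of("wrist","bead_0"); m=eyes.cut_out("wrist","bead_0")
    Rc=R@T[:3,:3]; tc=R@T[:3,3]+t
    pts=[(round(r["p"],2),(Rc@np.array(r["point"])+tc).round(1)) for r in lm]
    np.savez(f"w{k}.npz",frame=cap["frame"],mask=m[0]["mask"],Rc=Rc,tc=tc,f=cap["fx"],c=[cap["cx"],cap["cy"]])
    cv2.imwrite(f"pics/w{k}.png",cap["frame"]); return pts
def ray_to_z(d,uv,z):
    uv=np.asarray(uv,float)-d["c"]; r=np.hypot(*uv.T); th=r/d["f"]
    v=np.c_[uv/np.maximum(r,1e-9)[:,None]*np.sin(th)[:,None],np.cos(th)]@d["Rc"].T
    return d["tc"]+v*((z-d["tc"][2])/v[:,2])[:,None]
E
python3 - <<'E'
from h import *
print(wristpose()[1]); [print(*p) for p in wrist_look(1)]
E
```

```text
[499.79311616  72.9865371  249.82103742]
0.95 [580.   29.4  66.4]
0.85 [521.1  41.9  66.4]
0.82 [564.4  48.2  66. ]
0.76 [599.7  17.6  65.8]
0.56 [625.7   1.2  68.1]
0.55 [497.4  21.1  62.4]
```

View pics/w1.png

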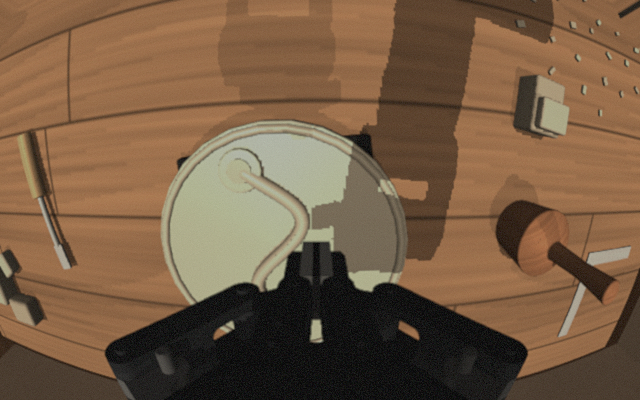

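>>> step_arm --increments '[{"dx":-0.5,"dy":0,"dz":0,"wx":0,"wy":0,"wz":0},{"dx":-1,"dy":0,"dz":0,"wx":0,"wy":0,"wz":0},{"dx":-1,"dy":-0.4,"dz":0,"wx":0,"wy":0,"wz":0},{"dx":-1,"dy":-0.4,"dz":0,"wx":0,"wy":0,"wz":0},{"dx":-1,"dy":-0.4,"dz":0,"wx":0,"wy":0,"wz":0}]'

```text
time_s: 4.85
eef_pos: [613.2, 44.1, 250.1]
ee_rot: [0.0, -0.001, 1.0, -0.0]
force: [-0.5, -0.1, -0.6]
grip_width: -0.0
grip_force: 0.0
```

>>> step_arm --increments '[{"dx":-1,"dy":0,"dz":0,"wx":0,"wy":0,"wz":0},{"dx":-0.5,"dy":0,"dz":0,"wx":0,"wy":0,"wz":0},{"dx":0,"dy":0,"dz":0,"wx":0,"wy":0,"wz":0},{"dx":0,"dy":0,"dz":0,"wx":0,"wy":0,"wz":0}]'

```text
time_s: 5.25
eef_pos: [649.5, 44.2, 249.9]
ee_rot: [-0.0, -0.0, 1.0, 0.0]
force: [-0.2, 0.5, 0.1]
grip_width: 0.002
grip_force: 0.0
```

Run:
```python
from h import *
print(wristpose()[1]); [print(*p) for p in wrist_look(2)]
```

```text
[649.54550471  44.23642436 249.9050184 ]
0.93 [599.6  13.   67. ]
0.88 [659.3  42.2  66.6]
0.81 [525.7  42.2  60.9]
0.74 [561.8  49.2  65.4]
0.73 [647.1  16.8  66.2]
0.7 [580.1  33.   65.2]
0.66 [624.8   2.   65.5]
0.64 [537.1  57.2  70.2]
0.62 [500.1  17.5  66. ]
```

View pics/w2.png

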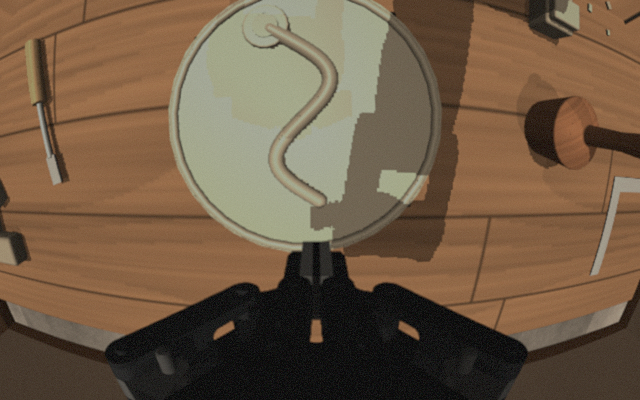

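```bash
cat > fit.py <<'E'
from h import *
from scipy.optimize import least_squares
L=np.array([[501.5,21.8],[662.4,39.6],[604.5,15.9],[543,60.8],[566.2,51.9],[519.5,46.3],[586.9,30.4],[649.4,20.7],
[538.5,55.6],[623.9,1.6],[562.3,48.9],[517.4,45.8],[658.2,39.4],[648.9,18.6],[501.1,21.3],[601.8,10.1],[579.7,34.9],
[580,29.4],[521.1,41.9],[564.4,48.2],[599.7,17.6],[625.7,1.2],[497.4,21.1],
[599.6,13],[659.3,42.2],[525.7,42.2],[561.8,49.2],[647.1,16.8],[580.1,33],[624.8,2],[537.1,57.2],[500.1,17.5]])
def curve(p,t):
    c,s=np.cos(p[2]),np.sin(p[2]); y=p[3]*np.sin(2*np.pi*t/160)
    return np.c_[p[0]+c*t-s*y,p[1]+s*t+c*y]
t=np.linspace(-80,80,2001)
def pts(p):
    q=curve(p,t); l=np.r_[0,np.cumsum(np.hypot(*np.diff(q,axis=0).T))]
    return np.array([[np.interp(l[-1]*i/8,l,q[:,k]) for k in(0,1)] for i in range(9)]),l[-1]
def res(p):
    P,_=pts(p); d=L[:,None]-P[None]; i=np.hypot(d[...,0],d[...,1]).argmin(1); return d[np.arange(len(L)),i].ravel()
r=least_squares(res,[581,30,.1,32],loss="soft_l1",x_scale=[1,1,.01,1],diff_step=1e-4)
p=r.x
if __name__=="__main__":
    P,l=pts(p); print(p,l,np.abs(res(p)).max(),np.sqrt((res(p)**2).mean())); print(P.round(1))
    np.save("P.npy",P)
    X,Y=np.meshgrid(np.arange(690,470,-.5),np.arange(110,-50,-.5),indexing="ij"); W=np.stack([X,Y,0*X+68],-1).reshape(-1,3)
    out=[]
    for n in("w1","w2","top"):
        d=np.load(n+".npz")
        if n=="top":
            c=W@d["R"].T+d["t"]; u=d["fx"]*c[:,0]/c[:,2]+d["cx"]; v=d["fy"]*c[:,1]/c[:,2]+d["cy"]
        else:
            c=(W-d["tc"])@d["Rc"]; rr=np.hypot(c[:,0],c[:,1]); k=d["f"]*np.arctan2(rr,c[:,2])/rr
            u=k*c[:,0]+d["c"][0]; v=k*c[:,1]+d["c"][1]
        im=cv2.remap(d["frame"],u.reshape(X.shape).astype("f4"),v.reshape(X.shape).astype("f4"),1)
        im=cv2.resize(im,None,fx=.83,fy=.83); 
        for a,b in P: cv2.circle(im,(int((110-b)*1.66),int((690-a)*1.66)),2,(0,0,255),-1)
        for a,b in curve(p,t[::40]): im[int((690-a)*1.66),int((110-b)*1.66)]=(255,0,0)
        out.append(im)
    cv2.imwrite("pics/rect.png",np.hstack(out))
E
python3 fit.py
```

```text
[ 5.80202297e+02  3.11310460e+01 -1.65103599e-01 -1.73517127e+03] 6945.247313050973 41.7098096935494 17.95235804136423
[[  501.3    44.3]
 [  657.1   898.3]
 [  825.9  1749.3]
 [  709.7   889.6]
 [  580.2    31.1]
 [  450.7  -827.3]
 [  334.5 -1687. ]
 [  503.3  -836.1]
 [  659.1    18. ]]Traceback (most recent call last):
  File "fit.py", line 33, in <module>
    for a,b in curve(p,t[::40]): im[int((690-a)*1.66),int((110-b)*1.66)]=(255,0,0)
                                 ~~^^^^^^^^^^^^^^^^^^^^^^^^^^^^^^^^^^^^^
IndexError: index -595 is out of bounds for axis 1 with size 266
```

```bash
sed -i 's/\[581,30,.1,32\]/[581,30,.1,-32]/' fit.py; python3 fit.py
```

```text
[ 5.81804134e+02  3.06805632e+01  1.16428193e-01 -3.28134600e+01] 213.52532882751666 8.714887417989871 2.5133682743559413
[[502.3  21.4]
 [517.   43.7]
 [538.3  58.6]
 [562.4  49. ]
 [581.8  30.7]
 [601.2  12.4]
 [625.3   2.7]
 [646.6  17.7]
 [661.3  40. ]]
```

View pics/rect.png

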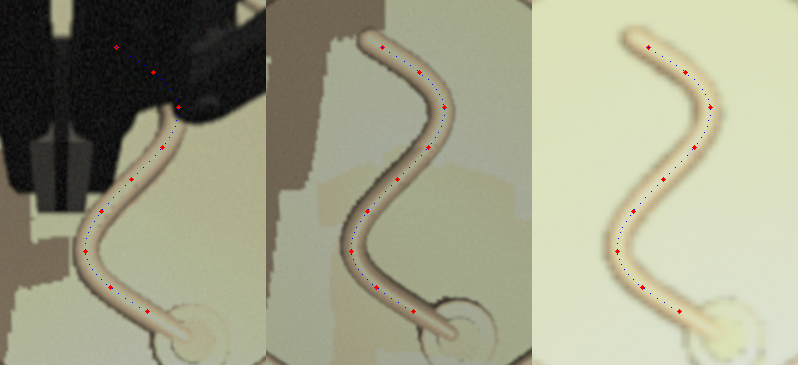

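>>> step_arm --increments '[{"dx":0.5,"dy":0,"dz":0,"wx":0,"wy":0,"wz":0},{"dx":1,"dy":-0.3,"dz":0,"wx":0,"wy":0,"wz":0},{"dx":1,"dy":-0.3,"dz":0,"wx":0,"wy":0,"wz":0},{"dx":1,"dy":-0.3,"dz":0,"wx":0,"wy":0,"wz":0},{"dx":1,"dy":0,"dz":0,"wx":0,"wy":0,"wz":0}]'

```text
time_s: 5.9
eef_pos: [536.1, 20.7, 250.3]
ee_rot: [0.0, 0.0, 1.0, -0.0]
force: [0.1, -0.3, 0.4]
grip_width: -0.001
grip_force: 0.0
```

>>> step_arm --increments '[{"dx":1,"dy":0,"dz":0,"wx":0,"wy":0,"wz":0},{"dx":0.4,"dy":0,"dz":0.5,"wx":0,"wy":0,"wz":0},{"dx":0,"dy":0,"dz":1,"wx":0,"wy":0,"wz":0},{"dx":0,"dy":0,"dz":1,"wx":0,"wy":0,"wz":0},{"dx":0,"dy":0,"dz":1,"wx":0,"wy":0,"wz":0}]'

```text
time_s: 6.4
eef_pos: [502.1, 21.3, 162.2]
ee_rot: [0.001, -0.0, 1.0, -0.0]
force: [1.0, -0.5, -0.4]
grip_width: 0.002
grip_force: 0.0
```

>>> step_arm --increments '[{"dx":0,"dy":0,"dz":1,"wx":0,"wy":0,"wz":0},{"dx":0,"dy":0,"dz":0.8,"wx":0,"wy":0,"wz":0},{"dx":0,"dy":0,"dz":0.6,"wx":0,"wy":0,"wz":0},{"dx":0,"dy":0,"dz":0,"wx":0,"wy":0,"wz":0},{"dx":0,"dy":0,"dz":0,"wx":0,"wy":0,"wz":0}]'

```text
time_s: 6.9
eef_pos: [502.6, 21.2, 103.3]
ee_rot: [0.0, -0.0, 1.0, -0.0]
force: [-0.9, -0.5, 1.1]
grip_width: -0.003
grip_force: 0.0
```

>>> step_arm --increments '[{"dx":0,"dy":0,"dz":0.2,"wx":0,"wy":0,"wz":0},{"dx":0,"dy":0,"dz":0.2,"wx":0,"wy":0,"wz":0},{"dx":0,"dy":0,"dz":0.12,"wx":0,"wy":0,"wz":0},{"dx":0,"dy":0,"dz":0,"wx":0,"wy":0,"wz":0},{"dx":0,"dy":0,"dz":0,"wx":0,"wy":0,"wz":0}]'

```text
time_s: 7.4
eef_pos: [502.7, 21.1, 89.5]
ee_rot: [0.0, -0.0, 1.0, -0.0]
force: [1.0, -0.5, -0.4]
grip_width: -0.001
grip_force: 0.0
```

>>> step_arm --increments '[{"dx":0,"dy":0,"dz":0.06,"wx":0,"wy":0,"wz":0},{"dx":0,"dy":0,"dz":0.06,"wx":0,"wy":0,"wz":0},{"dx":0,"dy":0,"dz":0.06,"wx":0,"wy":0,"wz":0},{"dx":0,"dy":0,"dz":0,"wx":0,"wy":0,"wz":0},{"dx":0,"dy":0,"dz":0,"wx":0,"wy":0,"wz":0}]'

```text
time_s: 7.9
eef_pos: [502.7, 21.1, 85.1]
ee_rot: [0.0, -0.0, 1.0, -0.0]
force: [-0.5, -0.2, 2.0]
grip_width: 0.002
grip_force: 1.0
```

>>> step_arm --increments '[{"dx":0,"dy":0,"dz":0.05,"wx":0,"wy":0,"wz":0},{"dx":0,"dy":0,"dz":0,"wx":0,"wy":0,"wz":0},{"dx":0,"dy":0,"dz":0,"wx":0,"wy":0,"wz":0}]'

```text
time_s: 8.2
eef_pos: [502.7, 21.1, 83.8]
ee_rot: [0.0, -0.0, 1.0, -0.0]
force: [-0.8, 0.4, 3.5]
grip_width: 0.003
grip_force: 1.7
```

Run:
```python
from h import *
f=[];z=[]
for i in range(8):
    eyes.capture("wrist"); s=ctrl.sense(); f.append(s["force"]); z.append(s["eef_pos"])
print(np.mean(f,0),np.std(f,0),np.mean(z,0)); P=np.load("P.npy")
d=np.diff(np.vstack([np.mean(z,0)[:2],P[1:]]),axis=0)/25*[-1,1]; print(d.round(2))
```

```text
[-0.65612226  0.01659784  3.37877422] [0.5943841  0.37376036 0.58554099] [502.68806892  21.14177299  83.81593515]
[[-0.57  0.9 ]
 [-0.85  0.6 ]
 [-0.97 -0.39]
 [-0.78 -0.73]
 [-0.78 -0.73]
 [-0.97 -0.39]
 [-0.85  0.6 ]
 [-0.59  0.89]]
```

Run:
```python
from fit import *
q=curve(p,t); l=np.r_[0,np.cumsum(np.hypot(*np.diff(q,axis=0).T))]
s=np.linspace(0,l[-1],41); Q=np.c_[np.interp(s,l,q[:,0]),np.interp(s,l,q[:,1])]
e=np.array([502.7,21.1])
for i in range(8):
    o=[]
    for k in range(5):
        d=((Q[5*i+k+1]-e)/25*[-1,1]).round(2); e=e+d*25*[-1,1]; o.append(d.tolist())
    print(o)
```

```text
[[-0.1, 0.19], [-0.11, 0.19], [-0.11, 0.18], [-0.12, 0.17], [-0.13, 0.17]]
[[-0.14, 0.17], [-0.15, 0.15], [-0.17, 0.13], [-0.19, 0.1], [-0.2, 0.05]]
[[-0.22, -0.0], [-0.2, -0.06], [-0.2, -0.08], [-0.18, -0.12], [-0.17, -0.12]]
[[-0.16, -0.14], [-0.16, -0.15], [-0.15, -0.14], [-0.15, -0.15], [-0.15, -0.16]]
[[-0.15, -0.15], [-0.16, -0.15], [-0.15, -0.15], [-0.16, -0.14], [-0.16, -0.14]]
[[-0.17, -0.13], [-0.18, -0.11], [-0.2, -0.09], [-0.2, -0.05], [-0.22, -0.0]]
[[-0.2, 0.05], [-0.19, 0.1], [-0.17, 0.13], [-0.15, 0.15], [-0.14, 0.16]]
[[-0.12, 0.17], [-0.12, 0.18], [-0.12, 0.18], [-0.11, 0.18], [-0.11, 0.18]]
```

>>> step_arm --increments '[{"dx":-0.1,"dy":0.19,"dz":0,"wx":0,"wy":0,"wz":0},{"dx":-0.11,"dy":0.19,"dz":0,"wx":0,"wy":0,"wz":0},{"dx":-0.11,"dy":0.18,"dz":0,"wx":0,"wy":0,"wz":0},{"dx":-0.12,"dy":0.17,"dz":0,"wx":0,"wy":0,"wz":0},{"dx":-0.13,"dy":0.17,"dz":0,"wx":0,"wy":0,"wz":0}]'

```text
time_s: 9.1
eef_pos: [517.1, 44.1, 83.7]
ee_rot: [-0.0, -0.0, 1.0, -0.0]
force: [-1.8, -2.5, 3.8]
grip_width: -0.002
grip_force: 1.8
```

>>> step_arm --increments '[{"dx":-0.14,"dy":0.17,"dz":0,"wx":0,"wy":0,"wz":0},{"dx":-0.15,"dy":0.15,"dz":0,"wx":0,"wy":0,"wz":0},{"dx":-0.17,"dy":0.13,"dz":0,"wx":0,"wy":0,"wz":0},{"dx":-0.19,"dy":0.1,"dz":0,"wx":0,"wy":0,"wz":0},{"dx":-0.2,"dy":0.05,"dz":0,"wx":0,"wy":0,"wz":0}]'

```text
time_s: 9.6
eef_pos: [538.4, 59.1, 83.7]
ee_rot: [-0.0, -0.0, 1.0, 0.0]
force: [-3.0, 0.7, 4.4]
grip_width: 0.001
grip_force: 1.8
```

>>> step_arm --increments '[{"dx":-0.22,"dy":0,"dz":0,"wx":0,"wy":0,"wz":0},{"dx":-0.2,"dy":-0.06,"dz":0,"wx":0,"wy":0,"wz":0},{"dx":-0.2,"dy":-0.08,"dz":0,"wx":0,"wy":0,"wz":0},{"dx":-0.18,"dy":-0.12,"dz":0,"wx":0,"wy":0,"wz":0},{"dx":-0.17,"dy":-0.12,"dz":0,"wx":0,"wy":0,"wz":0}]'

```text
time_s: 10.1
eef_pos: [562.8, 48.9, 83.8]
ee_rot: [0.0, -0.0, 1.0, 0.0]
force: [-2.6, 1.6, 3.6]
grip_width: -0.0
grip_force: 1.8
```

>>> step_arm --increments '[{"dx":-0.16,"dy":-0.14,"dz":0,"wx":0,"wy":0,"wz":0},{"dx":-0.16,"dy":-0.15,"dz":0,"wx":0,"wy":0,"wz":0},{"dx":-0.15,"dy":-0.14,"dz":0,"wx":0,"wy":0,"wz":0},{"dx":-0.15,"dy":-0.15,"dz":0,"wx":0,"wy":0,"wz":0},{"dx":-0.15,"dy":-0.16,"dz":0,"wx":0,"wy":0,"wz":0}]'

```text
time_s: 10.6
eef_pos: [581.9, 30.4, 83.8]
ee_rot: [0.0, -0.0, 1.0, 0.0]
force: [-2.0, 1.7, 3.1]
grip_width: 0.005
grip_force: 1.8
```

>>> step_arm --increments '[{"dx":-0.15,"dy":-0.15,"dz":0,"wx":0,"wy":0,"wz":0},{"dx":-0.16,"dy":-0.15,"dz":0,"wx":0,"wy":0,"wz":0},{"dx":-0.15,"dy":-0.15,"dz":0,"wx":0,"wy":0,"wz":0},{"dx":-0.16,"dy":-0.14,"dz":0,"wx":0,"wy":0,"wz":0},{"dx":-0.16,"dy":-0.14,"dz":0,"wx":0,"wy":0,"wz":0}]'

```text
time_s: 11.1
eef_pos: [601.4, 12.1, 83.7]
ee_rot: [-0.0, -0.0, 1.0, -0.0]
force: [-1.4, 1.6, 4.3]
grip_width: 0.002
grip_force: 1.8
```

>>> step_arm --increments '[{"dx":-0.17,"dy":-0.13,"dz":0,"wx":0,"wy":0,"wz":0},{"dx":-0.18,"dy":-0.11,"dz":0,"wx":0,"wy":0,"wz":0},{"dx":-0.2,"dy":-0.09,"dz":0,"wx":0,"wy":0,"wz":0},{"dx":-0.2,"dy":-0.05,"dz":0,"wx":0,"wy":0,"wz":0},{"dx":-0.22,"dy":0,"dz":0,"wx":0,"wy":0,"wz":0}]'

```text
time_s: 11.6
eef_pos: [625.8, 2.6, 83.7]
ee_rot: [-0.0, -0.0, 1.0, -0.0]
force: [-2.7, 0.3, 3.2]
grip_width: 0.005
grip_force: 1.8
```

>>> step_arm --increments '[{"dx":-0.2,"dy":0.05,"dz":0,"wx":0,"wy":0,"wz":0},{"dx":-0.19,"dy":0.1,"dz":0,"wx":0,"wy":0,"wz":0},{"dx":-0.17,"dy":0.13,"dz":0,"wx":0,"wy":0,"wz":0},{"dx":-0.15,"dy":0.15,"dz":0,"wx":0,"wy":0,"wz":0},{"dx":-0.14,"dy":0.16,"dz":0,"wx":0,"wy":0,"wz":0}]'

```text
time_s: 12.1
eef_pos: [647.1, 18.0, 83.8]
ee_rot: [0.0, -0.0, 1.0, -0.0]
force: [-1.7, -2.4, 3.3]
grip_width: 0.003
grip_force: 1.8
```

>>> step_arm --increments '[{"dx":-0.12,"dy":0.17,"dz":0,"wx":0,"wy":0,"wz":0},{"dx":-0.12,"dy":0.18,"dz":0,"wx":0,"wy":0,"wz":0},{"dx":-0.12,"dy":0.18,"dz":0,"wx":0,"wy":0,"wz":0},{"dx":-0.11,"dy":0.18,"dz":0,"wx":0,"wy":0,"wz":0},{"dx":-0.11,"dy":0.18,"dz":0,"wx":0,"wy":0,"wz":0}]'

```text
time_s: 12.6
eef_pos: [661.4, 40.4, 83.8]
ee_rot: [0.0, -0.0, 1.0, -0.0]
force: [-1.2, -1.7, 3.7]
grip_width: 0.0
grip_force: 1.8
```

>>> step_arm --increments '[{"dx":0,"dy":0,"dz":0,"wx":0,"wy":0,"wz":0},{"dx":0,"dy":0,"dz":0,"wx":0,"wy":0,"wz":0},{"dx":0,"dy":0,"dz":0,"wx":0,"wy":0,"wz":0}]'

```text
time_s: 12.9
eef_pos: [661.3, 40.4, 83.9]
ee_rot: [0.0, -0.0, 1.0, 0.0]
force: [1.5, 2.3, 3.8]
grip_width: -0.005
grip_force: 1.7
```

Whole bead followed with about 3–4 N; now a gentle lift, straight up.

>>> step_arm --increments '[{"dx":0,"dy":0,"dz":-0.06,"wx":0,"wy":0,"wz":0},{"dx":0,"dy":0,"dz":-0.08,"wx":0,"wy":0,"wz":0},{"dx":0,"dy":0,"dz":-0.1,"wx":0,"wy":0,"wz":0},{"dx":0,"dy":0,"dz":-0.5,"wx":0,"wy":0,"wz":0},{"dx":0,"dy":0,"dz":-1,"wx":0,"wy":0,"wz":0}]'

```text
time_s: 13.4
eef_pos: [660.2, 39.9, 126.5]
ee_rot: [-0.002, -0.0, 1.0, 0.0]
force: [0.2, -0.8, 1.0]
grip_width: 0.001
grip_force: 0.0
```

>>> step_arm --increments '[{"dx":0,"dy":0,"dz":-1,"wx":0,"wy":0,"wz":0},{"dx":0,"dy":0,"dz":-1,"wx":0,"wy":0,"wz":0},{"dx":0,"dy":0,"dz":-0.5,"wx":0,"wy":0,"wz":0},{"dx":0,"dy":0,"dz":0,"wx":0,"wy":0,"wz":0},{"dx":0,"dy":0,"dz":0,"wx":0,"wy":0,"wz":0}]'

```text
time_s: 13.9
eef_pos: [660.8, 39.9, 188.8]
ee_rot: [-0.001, -0.0, 1.0, 0.0]
force: [0.1, -0.4, -1.4]
grip_width: -0.001
grip_force: 0.0
```

Run:
```python
from h import *
cap=eyes.capture("top")
for n in("mallet","chisel","offcut"):
    r=eyes.landmark_of("top",n); print(n,world(cap,r[0]["point"]).round(1) if r else None)
s=ctrl.sense(); print(s["eef_pos"],s["force"]); print(finish_job())
```

```text
mallet [ 5.761e+02  3.804e+02 -2.000e-01]
chisel [ 534.8 -382.5    1.9]
offcut [398.1 375.6  -0.4]
[660.77916225  39.97721101 188.50569254] [ 0.28408283 -0.2705163   0.75950999]
the job is handed in; nothing more can be done
None
```

I ran the shut fingertips along the bead from point 0 to point 8 without lifting off, pressing at about 3–4 N (the stone sank about 3 mm), then lifted clear. The mallet, chisel and offcut read the same before and after within camera error, and I handed the job in at about 14 s; no verdict came back.

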